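# Unsnap the filter cover of the bench dust extractor

## Task

Take the filter cover off the small white bench extractor: press the cover's spring tab inward by its thumb-piece until you feel it come up against its firm stop, lift that end while keeping the tab pressed, and draw the cover's tongue out from under the bar at the far end. Then set the cover down gently, right side up and flat, in the middle of the steel tray. Feel your way, because the plastic catch breaks if the cover is forced or wrenched against the unit, and leave the other things on the bench where they are.

Things in the scene. Friction and masses are not known exactly. Their poses are not given: they have to be found in the camera images.
- unit: white extractor filter unit, fixed to the bench, 170 (x) x 130 (y) x 72 mm high; origin at the centre of its underside on the bench, z up; its -x side is the tab side. A recess in its top holds the cover (plate's underside at z = 66 mm) between side walls at y = +-41.5 mm; the low near wall's top is at 72 mm, its inner edge at x = -66.5 mm.
- bar (a point): lower near edge of the bar across the unit's far (+x) end, at x = 52 mm, z = 74.5 mm of the unit, axes as the unit's; the bar's top is at 86 mm. The cover's tongue reaches 8 mm in under it and lies on ledges at z = 66 mm, with 1 to 3 mm of play before an end wall at x = 62 mm.
- cover: the loose grey filter cover, 0.15 to 0.23 kg, plate 112 (x) x 80 (y) x 5 mm; origin at the middle of the plate's underside, axes as the unit's when fitted. Its tongue reaches x = +60 mm; at the -x end is its flexible snap tab with an upright thumb-piece. Ribs under the far half and the tab's foot reach 12 mm below the plate: on them it stands level on a flat surface.
- cover_mid (a point): the cover's origin again. To come out, the near end is lifted 22 to 28 mm, the cover turning about its tongue by 0.2 to 0.25 rad, then the cover is drawn 12 mm or more towards the unit's -x and lifted away. Lifting with the tab not pressed far enough meets the catch 1.5 mm up. The plastic bears 20 N between cover and unit, no more.
- thumb (a point): point on the mid-plane of the tab's thumb-piece, an upright block 10 (x) x 20 (y) x 33 mm high, pinched across y from above; the point is 30 mm above the plate's underside, 14 mm below the thumb-piece's top, 19 mm above the skirt at its foot, and with the tab at rest 50.5 mm towards -x of the cover's origin. Axes as the cover's.
- tab (a joint): how far the tab is pressed inward along the cover's +x, m: 0 at rest; it springs back (0.4 N at rest plus 0.4 N per mm). The hidden catch is set differently each time: it lets go after 1 to 14 mm of the thumb-piece's travel, and 1.5 mm later the tab meets a firm stop, felt as a steep rise of force. A push of 8 to 11 N is always on the stop.
- tray: open steel tray, 210 (x) x 180 (y) mm, fixed, wall 16 mm high and 4 mm thick, floor 4 mm thick; origin at the centre of its underside
- bur_block: white block 50 x 30 x 22 mm with eight small burs standing in it (45 mm high in all), loose; origin at its underside's centre
- model: plaster jaw model, disc 64 mm across with a horseshoe of teeth, 28 mm high, loose, nearest the robot; origin at its underside's centre
- model2: a second plaster jaw model of the same size, loose, far left; origin at its underside's centre
- jar: small closed jar, 44 mm across, 50 mm high, loose; origin at its underside's centre
- bowl: grey mixing bowl, 90 mm across, 50 mm high, loose; origin at its underside's centre
- brush: hand brush 160 mm long, lying on the left, loose; origin at its middle
- rest: white handpiece rest 120 x 50 mm with a handpiece lying in it, 80 mm high, loose, on the right; origin at its underside's centre
Things that resemble listed ones, but are neither listed nor needed, are in the scene too. What is shaped like the unit but black or purple is not meant.

How it is judged:
By the outcome, as a careful person would: the job done as asked, in the order asked, and still so for the second after the job is handed in, with the robot touching nothing.
It also fails if it takes over 61 s, if anything falls off the work surface, if the arm or the gripper's body presses on something with over 40 N, if the wrist force passes 120 N, or if a joint passes its speed limit or range.

## Robot

A 6-joint arm with a two-finger parallel gripper is mounted at the origin on the work surface. World frame = base frame: x ahead of the robot, y to its left, z up, the work surface at z = 0. Lengths are in m, angles in rad, forces in N, time in s.
With the tool pointing down it reaches from about 0.4 to 0.825 m from the base axis. Payload 7 kg.
Tool frame: the origin (TCP) lies between the finger pads; the fingertips stand 8 mm ahead of it and the grasp point (between the pads) lies 11 mm behind it (env.finger_overhang is the distance from the TCP to the fingertips, in m); z points along the fingers, y is the line along which they close (so a half turn about z gives the same grasp; the last joint's range is limited). The gripper opens to 88 mm and grips with 3 to 60 N. Pads are 19 mm wide; open, the fingers measure 130 mm over their backs; the gripper's body (78 mm by 193 mm) begins 47 mm behind the grasp point.
Start: joints at [0.288, 0.359, 0.012, 0, -1.224, -0.288], TCP at [0.675, -0, 0.235] pointing down, gripper open.
Joint ranges: [-3.07, 3.07], [-1.43, 2.12], [-1.02, 1.25], [-3.03, 1.67], [-3.05, -0], [-3.03, 3.03]. Speed limits (rad/s): [2.39, 2.39, 3.01, 3.14, 3.14, 3.14].

## Interface

Orientations are given as a unit quaternion [x, y, z, w].
In Python, from cell import env gives the robot as it stands.
- The arm moves only by the tool apply_moves, never from a script. Its argument "series" is a list of rows, each an object of numbers: "x", "y", "z": the shift along the tool's x, y, z each as a share of 500 mm, from -1 to 1; "ax", "ay", "az": the turn, a rotation vector about the tool's x, y, z each as a share of 2 rad, from -1 to 1; "jaw": the opening, from -1 (shut) to 1 (fully open). A call has exactly 10 rows; each row is the pose to reach, as a shift and turn from the pose commanded when the call began, along the tool's axes at that moment; what a row does not reach only later rows make up. A row lasts 1/12 s, in which the tool goes at most 41.7 mm and 7.16 degrees, less where a joint would pass 70% of its speed; a pose out of reach is approached as far as the arm can. A call with a number of a shift or a turn outside -1 to 1 is refused whole. A call with a gripper value outside its range is refused whole. The fingers move at their own pace and stop on an object; the grip force is fixed at half the most. Time passes only in rows, so rows that repeat a pose let the fingers close, or fill a call up. It gives the time, the measured TCP pose, the force and the opening at its end, in the units of the state.
- env.read_state(): the state, without advancing time (a new reading comes with each control period).
- env.read_camera(name): name is "scene" or "side" or "wrist"; returns (picture, depth): 400x640x3 uint8, red, green, blue; 400x640 float32, m along the optical axis (not along the pixel's ray), 0 where there is no reading.
- env.calibration(name): a dict with "vertical_fov" (degrees; the focal length in pixels is half the picture's height over the tangent of half this angle, whatever the lens; pixels are square), "cx", "cy" (the principal point, pixels), "distortion" ([k1, k2, p1, p2, k3] as OpenCV has them; the pictures are not rectified), "cam_to_world" (4x4, takes a point from camera to world coordinates). Camera axes: x right, y down, z forward; pixel columns grow to the right and rows downward; lengths in m; the calibration is good to about 2 mm. A picture is of the moment at which its call begins: read the wrist's pose just before it. calibration takes no time and is no camera call; for the wrist camera it gives the pose at the moment of the call.
- env.close_job(): hands the job in, once; it reports no verdict.
The state is a dict: "time": time; "joint_pos": joint angles; "qvel": joint speeds; "joint_torque": joint torques, N m; "eef_pos": TCP position; "ee_rot": TCP orientation; "force": force on the tool from outside, world axes, zero at the start; "moment": the same for the moment, N m; "width": opening from 0.0 (shut) to 1.0 (fully open).
Only numpy, scipy, OpenCV 4.12 (cv2) and the standard library are available. Lean on these libraries where they do the work, as an engineer would, in place of code of your own. Each camera call takes 0.05 s, during which the arm holds its last target. There are 200 camera calls.

## Working session

There is one attempt and no reset: what is moved stays moved. The work goes in short steps, Python scripts to look and compute and a tool call to move; the robot and the scene stay as the last step left them, time stands still between calls to the robot, and variables do not carry over. Pictures are saved under pics/ and viewed, on a budget of 10 in all, crops included, one or two more only if the job needs it, and the job is handed in when it is done.

Besides the shell and the picture viewer there is one more tool, called after "Call:" as name(argument=value, ...), one argument or row to a line, values as JSON. apply_moves: Moves the arm, as the interface text tells. Its arguments: {"type":"object","properties":{"series":{"type":"array"}},"required":["series"]}

```bash
mkdir -p pics; ls; cat > h.py <<'E'
import numpy as np, cv2
from cell import env
def cal(n):
    c=env.calibration(n); f=200/np.tan(np.radians(c["vertical_fov"])/2)
    return np.array([[f,0,c["cx"]],[0,f,c["cy"]],[0,0,1]]),np.array(c["distortion"],float),np.array(c["cam_to_world"])
def plane(n,px,z,C=None):
    K,d,T=C or cal(n)
    u=cv2.undistortPoints(np.array(px,float).reshape(-1,1,2),K,d).reshape(-1,2)
    r=np.c_[u,np.ones(len(u))]@T[:3,:3].T
    return T[:3,3]+r*((z-T[2,3])/r[:,2])[:,None]
def cloud(n,dep,C=None):
    K,d,T=C or cal(n)
    v,u=np.mgrid[0:400,0:640]
    q=cv2.undistortPoints(np.c_[u.ravel(),v.ravel()].astype(float).reshape(-1,1,2),K,d).reshape(-1,2)
    P=np.c_[q,np.ones(len(q))]*dep.reshape(-1,1)
    return (P@T[:3,:3].T+T[:3,3]).reshape(400,640,3)
def shot(n,f):
    C=cal(n); p,d=env.read_camera(n); cv2.imwrite(f"pics/{f}.png",p[...,::-1]); np.savez(f"pics/{f}.npz",p=p,d=d,K=C[0],D=C[1],T=C[2]); return p,d,C
E
python3 - <<'E'
from h import *
for n in("scene","side","wrist"):
    p,d,C=shot(n,n+"0"); print(n,C[2].round(3).tolist(),C[0][0,0],C[1])
print(env.read_state(),env.finger_overhang)
a=[cv2.imread(f"pics/{n}0.png") for n in("scene","side")]
E
```

```text
pics
scene [[-0.056, 0.712, -0.7, 1.475], [0.998, 0.046, -0.033, 0.011], [0.009, -0.701, -0.713, 1.034], [0.0, 0.0, 0.0, 1.0]] 511.292933642325 [0.01037942 0.         0.         0.         0.        ]
side [[0.989, -0.1, 0.111, 0.408], [-0.15, -0.64, 0.754, -0.733], [-0.004, -0.762, -0.648, 0.702], [0.0, 0.0, 0.0, 1.0]] 365.48847427852917 [0.02865884 0.         0.         0.         0.        ]
wrist [[-1.0, 0.0, -0.001, 0.675], [0.0, 0.962, 0.272, -0.074], [0.001, 0.272, -0.962, 0.384], [0.0, 0.0, 0.0, 1.0]] 307.7056968236097 [-0.00601177  0.          0.          0.          0.        ]
{'time': 0.15, 'joint_pos': array([ 2.88084554e-01,  3.59246310e-01,  1.12524482e-02, -2.22302128e-04,
       -1.22408615e+00, -2.88104254e-01]), 'qvel': array([-6.00996001e-04, -2.90728960e-03,  3.59624719e-05,  2.67907085e-03,
        9.14389869e-04,  1.28372831e-04]), 'joint_torque': array([ 1.39394037e-04, -5.83274567e+01,  2.93289685e+01,  7.00122759e+00,
        8.75052094e-03, -9.76538854e-05]), 'eef_pos': array([ 6.74641168e-01, -4.81011411e-05,  2.33820884e-01]), 'ee_rot': array([-7.07072911e-01,  7.07140350e-01,  3.98050105e-04, -5.14240318e-04]), 'force': array([ 0.85578032, -0.17827493,  0.59277153]), 'moment': array([-0.01216831, -0.00197347,  0.01060891]), 'width': 0.9990718973368359} 0.008
```

View pics/scene0.png

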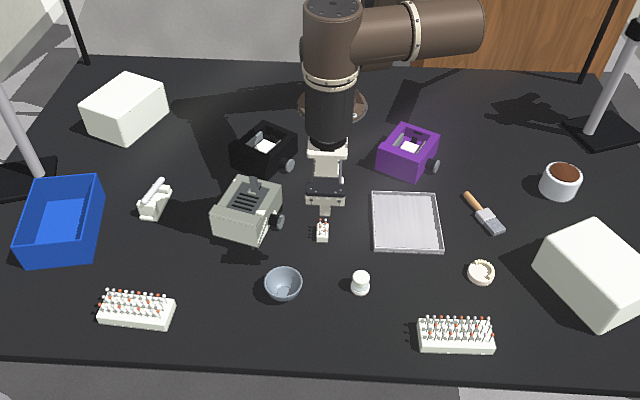

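View pics/side0.png

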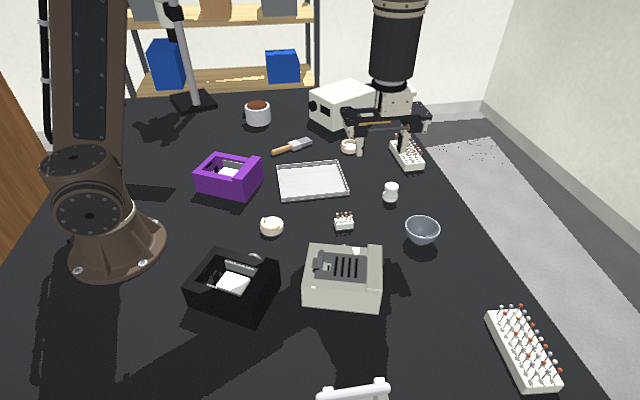

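Scene view: the white unit is at about (248,205), with the grey thumb-piece at (256,183) on the robot side, and the tray at (407,222). Side view: unit at (343,275), with the thumb-piece at (325,265). Next I'll measure with depth.

```bash
python3 - <<'E'
from h import *
for n,box in(("scene",(205,165,295,250)),("side",(290,235,395,320))):
    z=np.load(f"pics/{n}0.npz"); P=cloud(n,z["d"],(z["K"],z["D"],z["T"]))
    x0,y0,x1,y1=box; Q=P[y0:y1,x0:x1].reshape(-1,3); 
    print(n,"zhist",np.histogram(Q[:,2],np.arange(0,.13,.006)))
    for lo,hi in((.078,.09),(.068,.075),(.09,.125)):
        S=Q[(Q[:,2]>lo)&(Q[:,2]<hi)]
        if len(S)>5: print(lo,len(S),S.mean(0).round(4),S.min(0).round(3),S.max(0).round(3),cv2.minAreaRect(S[:,:2].astype(np.float32)*1000))
    S=Q[(Q[:,2]>.02)&(Q[:,2]<.09)];print("all",cv2.minAreaRect(S[:,:2].astype(np.float32)*1000))
    # tray
    box=(365,185,450,258) if n=="scene" else (270,155,355,208)
    x0,y0,x1,y1=box; Q=P[y0:y1,x0:x1].reshape(-1,3); C=z["p"][y0:y1,x0:x1].reshape(-1,3).astype(int)
    S=Q[(C.sum(1)>240)&(Q[:,2]<.03)]; print("tray",len(S),S[:,2].mean(),cv2.minAreaRect(S[:,:2].astype(np.float32)*1000))
z=np.load("pics/wrist0.npz"); P=cloud("wrist",z["d"],(z["K"],z["D"],z["T"]))
S=P[(P[...,2]>.068)&(P[...,2]<.125)];print(len(S),S.min(0),S.max(0))
a=[cv2.resize(cv2.imread(f"pics/{n}0.png")[b[1]:b[3],b[0]:b[2]],(400,400)) for n,b in(("scene",(200,160,300,260)),("side",(290,225,400,335)))]
cv2.imwrite("pics/crop.png",np.hstack(a))
E
```

```text
scene zhist (array([2645,  240,  204,  186,  194,  209,  234,  178,  129,  151,  156,
        525, 1177,  137,  477,   65,   11,   14,   26,    1,    0]), array([0.   , 0.006, 0.012, 0.018, 0.024, 0.03 , 0.036, 0.042, 0.048,
       0.054, 0.06 , 0.066, 0.072, 0.078, 0.084, 0.09 , 0.096, 0.102,
       0.108, 0.114, 0.12 , 0.126]))
0.078 614 [ 0.6036 -0.227   0.0857] [ 0.468 -0.296  0.078] [ 0.645 -0.144  0.09 ] ((551.471923828125, -215.5038299560547), (130.5446014404297, 162.1901092529297), 75.97875213623047)
0.068 1340 [ 0.5367 -0.2065  0.0725] [ 0.4   -0.297  0.068] [ 0.646 -0.127  0.075] ((516.5320434570312, -203.7305145263672), (132.7509307861328, 235.71575927734375), 73.69208526611328)
0.09 117 [ 0.552  -0.2077  0.0984] [ 0.491 -0.295  0.09 ] [ 0.647 -0.167  0.114] ((560.3200073242188, -213.5753631591797), (125.70085906982422, 144.73690795898438), 72.6705551147461)
all ((489.60540771484375, -198.57040405273438), (180.9535369873047, 309.2974853515625), 85.69246673583984)
tray 4532 0.006398087077948064 ((511.85797119140625, 206.92755126953125), (261.73553466796875, 205.232040405273
[... 510 characters left out ...]
21435547), 75.00299072265625)
0.068 2586 [ 0.5341 -0.2133  0.0723] [ 0.449 -0.295  0.068] [ 0.614 -0.125  0.075] ((546.79052734375, -209.17449951171875), (132.96466064453125, 170.32167053222656), 74.06326293945312)
0.09 60 [ 0.4975 -0.2012  0.1054] [ 0.492 -0.208  0.091] [ 0.504 -0.187  0.113] ((497.9370422363281, -197.68423461914062), (20.089710235595703, 8.800240516662598), 81.0186538696289)
all ((552.042236328125, -193.56591796875), (167.2166748046875, 171.83901977539062), 74.05878448486328)
tray 2495 0.006577553941070305 ((539.19140625, 229.34494018554688), (219.429931640625, 213.484375), 0.8238176703453064)
6123 [ 0.38393235 -0.17460917  0.06800079] [ 0.64599913 -0.12542935  0.08774988]
```

View pics/crop.png

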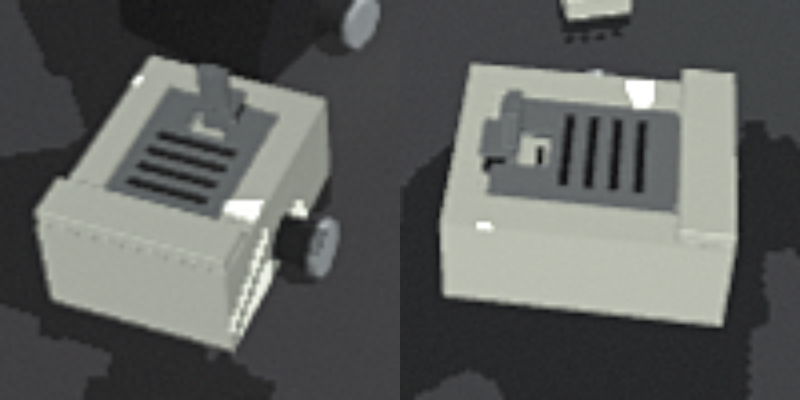

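Both views agree on the unit: centre about (0.547,-0.209), yaw about -16°, sizes matching. The thumb-piece is near (0.498,-0.198), with its top at 0.11. Moving to hover over it, tool x along the unit's +x.

Call:
apply_moves(
  series=[
    {"x": 0.396,"y": 0.354,"z": 0.07,"az": -0.646,"jaw": 1},
    {"x": 0.396,"y": 0.354,"z": 0.07,"az": -0.646,"jaw": 1},
    {"x": 0.396,"y": 0.354,"z": 0.07,"az": -0.646,"jaw": 1},
    {"x": 0.396,"y": 0.354,"z": 0.07,"az": -0.646,"jaw": 1},
    {"x": 0.396,"y": 0.354,"z": 0.07,"az": -0.646,"jaw": 1},
    {"x": 0.396,"y": 0.354,"z": 0.07,"az": -0.646,"jaw": 1},
    {"x": 0.396,"y": 0.354,"z": 0.07,"az": -0.646,"jaw": 1},
    {"x": 0.396,"y": 0.354,"z": 0.07,"az": -0.646,"jaw": 1},
    {"x": 0.396,"y": 0.354,"z": 0.07,"az": -0.646,"jaw": 1},
    {"x": 0.396,"y": 0.354,"z": 0.07,"az": -0.646,"jaw": 1},
  ],
)

```text
validation failed for argument at $.se...
```

```bash
cat >> h.py <<'E'
from scipy.spatial.transform import Rotation as Ro
def st():
    s=env.read_state(); R=Ro.from_quat(s["ee_rot"]).as_matrix()
    print("t",s["time"],"tcp",s["eef_pos"].round(4),"x",R[:,0].round(3),"y",R[:,1].round(3),"z",R[:,2].round(3),"F",s["force"].round(2),"Ftool",(R.T@s["force"]).round(2),"M",s["moment"].round(2),"w",round(s["width"],3))
    return s,R
E
python3 - <<'E'
from h import *
st(); p,d,C=shot("wrist","w1"); P=cloud("wrist",d,C)
for lo,hi in((.108,.115),(.084,.088),(.0705,.0735),(.069,.0705)):
    S=P[(P[...,2]>lo)&(P[...,2]<hi)]
    if len(S)>5: print(lo,len(S),S.mean(0).round(4),cv2.minAreaRect(S[:,:2].astype(np.float32)*1000))
# tray from scene: bright contour
z=np.load("pics/scene0.npz")
E
```

```text
t 0.15 tcp [ 0.6746 -0.      0.2338] x [-0. -1.  0.] y [-1.     0.     0.001] z [-0.001 -0.    -1.   ] F [ 0.86 -0.18  0.59] Ftool [ 0.18 -0.86 -0.59] M [-0.01 -0.    0.01] w 0.999
0.084 111 [ 0.6216 -0.1667  0.0852] ((623.7781372070312, -166.00338745117188), (21.57387924194336, 5.31787109375), 0.7691965699195862)
0.0705 4697 [ 0.5338 -0.1559  0.0716] ((517.27197265625, -149.259033203125), (257.454345703125, 48.1862907409668), 0.19200070202350616)
0.069 1023 [ 0.5274 -0.16    0.07  ] ((516.1680908203125, -149.25982666015625), (259.1882629394531, 49.039127349853516), 0.23826366662979126)
```

View pics/w1.png

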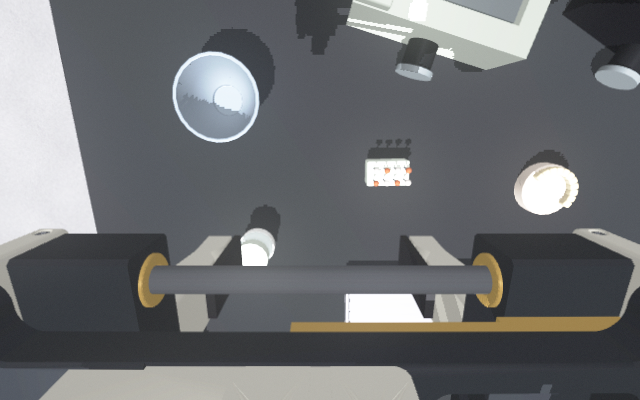

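That was refused, probably because a row must carry every key. The picture is only the start view, with the unit's edge at top right (440,20). Resending.

Call:
apply_moves(
  series=[
    {"x": 0.396,"y": 0.354,"z": 0.07,"ax": 0,"ay": 0,"az": -0.646,"jaw": 1},
    {"x": 0.396,"y": 0.354,"z": 0.07,"ax": 0,"ay": 0,"az": -0.646,"jaw": 1},
    {"x": 0.396,"y": 0.354,"z": 0.07,"ax": 0,"ay": 0,"az": -0.646,"jaw": 1},
    {"x": 0.396,"y": 0.354,"z": 0.07,"ax": 0,"ay": 0,"az": -0.646,"jaw": 1},
    {"x": 0.396,"y": 0.354,"z": 0.07,"ax": 0,"ay": 0,"az": -0.646,"jaw": 1},
    {"x": 0.396,"y": 0.354,"z": 0.07,"ax": 0,"ay": 0,"az": -0.646,"jaw": 1},
    {"x": 0.396,"y": 0.354,"z": 0.07,"ax": 0,"ay": 0,"az": -0.646,"jaw": 1},
    {"x": 0.396,"y": 0.354,"z": 0.07,"ax": 0,"ay": 0,"az": -0.646,"jaw": 1},
    {"x": 0.396,"y": 0.354,"z": 0.07,"ax": 0,"ay": 0,"az": -0.646,"jaw": 1},
    {"x": 0.396,"y": 0.354,"z": 0.07,"ax": 0,"ay": 0,"az": -0.646,"jaw": 1},
  ],
)

```text
time: 1.03
eef_pos: [0.4975, -0.1986, 0.1997]
ee_rot: [0.988, -0.157, 0.0, -0.0]
force: [0.1, -0.6, 1.0]
width: 0.998
```

```bash
python3 - <<'E'
from h import *
st(); p,d,C=shot("wrist","w2"); P=cloud("wrist",d,C)
for lo,hi in((.106,.115),(.084,.088),(.0705,.0735),(.0695,.071)):
    S=P[(P[...,2]>lo)&(P[...,2]<hi)&(abs(P[...,0]-.55)<.12)&(abs(P[...,1]+.21)<.1)]
    if len(S)>5: print(lo,len(S),S.mean(0).round(4),cv2.minAreaRect(S[:,:2].astype(np.float32)*1000))
E
```

```text
t 1.0333 tcp [ 0.4975 -0.1986  0.1997] x [ 0.951 -0.311  0.   ] y [-0.311 -0.951 -0.   ] z [ 0.  0. -1.] F [ 0.08 -0.59  0.98] Ftool [ 0.26  0.53 -0.98] M [-0.03  0.01  0.03] w 0.998
0.106 308 [ 0.4986 -0.197   0.1095] ((498.4617614746094, -196.87033081054688), (19.77571678161621, 10.35369873046875), 70.96590423583984)
0.084 7278 [ 0.6116 -0.2296  0.0857] ((564.7442626953125, -216.13259887695312), (129.13340759277344, 131.0816650390625), 74.00626373291016)
0.0705 16597 [ 0.5356 -0.2072  0.0717] ((530.2510375976562, -205.9124755859375), (130.3495635986328, 138.10794067382812), 73.98079681396484)
0.0695 5894 [ 0.5441 -0.2127  0.0705] ((530.361083984375, -205.80340576171875), (130.6204833984375, 138.25376892089844), 73.98409271240234)
```

View pics/w2.png

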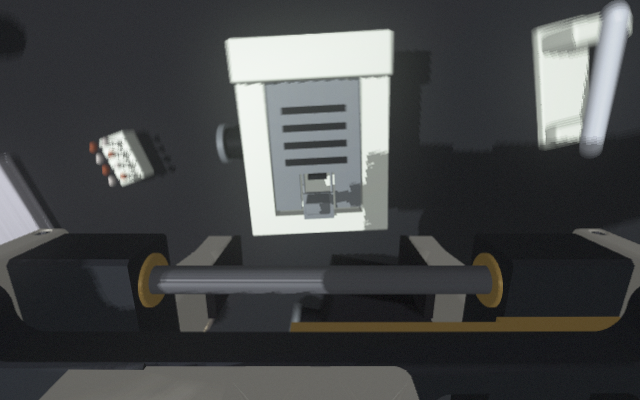

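The wrist view shows the thumb-piece at (320,203), centred between the side walls. Depth gives its top at (0.4985,-0.197,0.1095), 20x10 mm, and yaw -16.0°. Descending.

Call:
apply_moves(
  series=[
    {"x": 0.001,"y": -0.0036,"z": 0.04,"ax": 0,"ay": 0,"az": -0.018,"jaw": 1},
    {"x": 0.001,"y": -0.0036,"z": 0.09,"ax": 0,"ay": 0,"az": -0.018,"jaw": 1},
    {"x": 0.001,"y": -0.0036,"z": 0.14,"ax": 0,"ay": 0,"az": -0.018,"jaw": 1},
    {"x": 0.001,"y": -0.0036,"z": 0.18,"ax": 0,"ay": 0,"az": -0.018,"jaw": 1},
    {"x": 0.001,"y": -0.0036,"z": 0.2,"ax": 0,"ay": 0,"az": -0.018,"jaw": 1},
    {"x": 0.001,"y": -0.0036,"z": 0.21,"ax": 0,"ay": 0,"az": -0.018,"jaw": 1},
    {"x": 0.001,"y": -0.0036,"z": 0.216,"ax": 0,"ay": 0,"az": -0.018,"jaw": 1},
    {"x": 0.001,"y": -0.0036,"z": 0.22,"ax": 0,"ay": 0,"az": -0.018,"jaw": 1},
    {"x": 0.001,"y": -0.0036,"z": 0.22,"ax": 0,"ay": 0,"az": -0.018,"jaw": 1},
    {"x": 0.001,"y": -0.0036,"z": 0.22,"ax": 0,"ay": 0,"az": -0.018,"jaw": 1},
  ],
)

```text
time: 1.92
eef_pos: [0.4997, -0.1965, 0.0905]
ee_rot: [0.99, -0.142, 0.001, -0.0]
force: [-0.1, -0.6, -0.4]
width: 1.002
```

```bash
python3 - <<'E'
from h import *
st(); p,d,C=shot("side","s1"); cv2.imwrite("pics/s1c.png",cv2.resize(p[190:330,270:430,::-1],None,fx=4,fy=4))
E
```

```text
t 1.9167 tcp [ 0.4997 -0.1965  0.0905] x [ 0.96  -0.281  0.002] y [-0.281 -0.96  -0.   ] z [ 0.002 -0.    -1.   ] F [-0.12 -0.59 -0.45] Ftool [0.05 0.6  0.45] M [-0.08  0.08 -0.02] w 1.002
```

View pics/s1c.png

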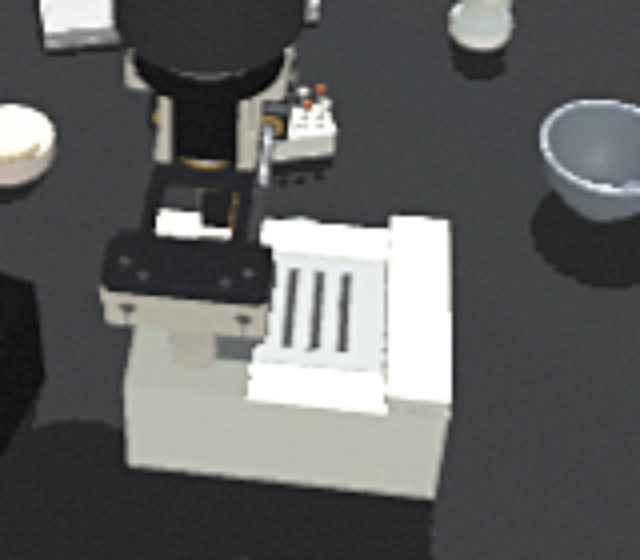

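The gripper straddles the thumb-piece, clear of the unit. Closing.

Call:
apply_moves(
  series=[
    {"x": 0,"y": 0,"z": 0,"ax": 0,"ay": 0,"az": 0,"jaw": 0},
    {"x": 0,"y": 0,"z": 0,"ax": 0,"ay": 0,"az": 0,"jaw": -0.3},
    {"x": 0,"y": 0,"z": 0,"ax": 0,"ay": 0,"az": 0,"jaw": -0.5},
    {"x": 0,"y": 0,"z": 0,"ax": 0,"ay": 0,"az": 0,"jaw": -0.7},
    {"x": 0,"y": 0,"z": 0,"ax": 0,"ay": 0,"az": 0,"jaw": -1},
    {"x": 0,"y": 0,"z": 0,"ax": 0,"ay": 0,"az": 0,"jaw": -1},
    {"x": 0,"y": 0,"z": 0,"ax": 0,"ay": 0,"az": 0,"jaw": -1},
    {"x": 0,"y": 0,"z": 0,"ax": 0,"ay": 0,"az": 0,"jaw": -1},
    {"x": 0,"y": 0,"z": 0,"ax": 0,"ay": 0,"az": 0,"jaw": -1},
    {"x": 0,"y": 0,"z": 0,"ax": 0,"ay": 0,"az": 0,"jaw": -1},
  ],
)

```text
time: 2.8
eef_pos: [0.499, -0.1965, 0.0895]
ee_rot: [0.99, -0.142, -0.0, 0.0]
force: [0.0, -0.2, -0.4]
width: 0.302
```

```bash
python3 -c "
from h import *
st()"
```

```text
t 2.8 tcp [ 0.499  -0.1965  0.0895] x [ 0.96  -0.281 -0.   ] y [-0.281 -0.96   0.   ] z [-0. -0. -1.] F [ 0.04 -0.15 -0.4 ] Ftool [0.08 0.14 0.4 ] M [-0.07  0.07 -0.  ] w 0.302
```

Call:
apply_moves(
  series=[
    {"x": 0,"y": 0,"z": 0,"ax": 0,"ay": 0,"az": 0,"jaw": -1},
    {"x": 0,"y": 0,"z": 0,"ax": 0,"ay": 0,"az": 0,"jaw": -1},
    {"x": 0,"y": 0,"z": 0,"ax": 0,"ay": 0,"az": 0,"jaw": -1},
    {"x": 0,"y": 0,"z": 0,"ax": 0,"ay": 0,"az": 0,"jaw": -1},
    {"x": 0,"y": 0,"z": 0,"ax": 0,"ay": 0,"az": 0,"jaw": -1},
    {"x": 0,"y": 0,"z": 0,"ax": 0,"ay": 0,"az": 0,"jaw": -1},
    {"x": 0,"y": 0,"z": 0,"ax": 0,"ay": 0,"az": 0,"jaw": -1},
    {"x": 0,"y": 0,"z": 0,"ax": 0,"ay": 0,"az": 0,"jaw": -1},
    {"x": 0,"y": 0,"z": 0,"ax": 0,"ay": 0,"az": 0,"jaw": -1},
    {"x": 0,"y": 0,"z": 0,"ax": 0,"ay": 0,"az": 0,"jaw": -1},
  ],
)

```text
time: 3.63
eef_pos: [0.499, -0.1965, 0.0895]
ee_rot: [0.99, -0.142, -0.0, 0.0]
force: [0.2, -0.3, -0.9]
width: 0.225
```

```bash
python3 -c "
from h import *
st()"
```

```text
t 3.6333 tcp [ 0.499  -0.1965  0.0895] x [ 0.96  -0.281 -0.   ] y [-0.281 -0.96   0.   ] z [-0. -0. -1.] F [ 0.23 -0.34 -0.86] Ftool [0.32 0.26 0.86] M [-0.26  0.11 -0.02] w 0.225
```

Gripped at 19.8 mm. Pressing inward in small steps and watching the force along tool x.

Call:
apply_moves(
  series=[
    {"x": 0.0005,"y": 0,"z": 0,"ax": 0,"ay": 0,"az": 0,"jaw": -1},
    {"x": 0.001,"y": 0,"z": 0,"ax": 0,"ay": 0,"az": 0,"jaw": -1},
    {"x": 0.0015,"y": 0,"z": 0,"ax": 0,"ay": 0,"az": 0,"jaw": -1},
    {"x": 0.002,"y": 0,"z": 0,"ax": 0,"ay": 0,"az": 0,"jaw": -1},
    {"x": 0.0025,"y": 0,"z": 0,"ax": 0,"ay": 0,"az": 0,"jaw": -1},
    {"x": 0.003,"y": 0,"z": 0,"ax": 0,"ay": 0,"az": 0,"jaw": -1},
    {"x": 0.0035,"y": 0,"z": 0,"ax": 0,"ay": 0,"az": 0,"jaw": -1},
    {"x": 0.004,"y": 0,"z": 0,"ax": 0,"ay": 0,"az": 0,"jaw": -1},
    {"x": 0.004,"y": 0,"z": 0,"ax": 0,"ay": 0,"az": 0,"jaw": -1},
    {"x": 0.004,"y": 0,"z": 0,"ax": 0,"ay": 0,"az": 0,"jaw": -1},
  ],
)

```text
time: 4.47
eef_pos: [0.5009, -0.197, 0.0895]
ee_rot: [0.99, -0.142, -0.0, 0.0]
force: [-1.1, -0.3, 0.7]
width: 0.223
```

```bash
python3 -c "
from h import *
st()"
```

```text
t 4.4667 tcp [ 0.5009 -0.197   0.0895] x [ 0.96  -0.281 -0.   ] y [-0.281 -0.96   0.   ] z [-0.  0. -1.] F [-1.08 -0.32  0.66] Ftool [-0.94  0.61 -0.66] M [-0.12  0.46  0.03] w 0.223
```

Call:
apply_moves(
  series=[
    {"x": 0.0004,"y": 0,"z": 0,"ax": 0,"ay": 0,"az": 0,"jaw": -1},
    {"x": 0.0008,"y": 0,"z": 0,"ax": 0,"ay": 0,"az": 0,"jaw": -1},
    {"x": 0.0012,"y": 0,"z": 0,"ax": 0,"ay": 0,"az": 0,"jaw": -1},
    {"x": 0.0016,"y": 0,"z": 0,"ax": 0,"ay": 0,"az": 0,"jaw": -1},
    {"x": 0.002,"y": 0,"z": 0,"ax": 0,"ay": 0,"az": 0,"jaw": -1},
    {"x": 0.0024,"y": 0,"z": 0,"ax": 0,"ay": 0,"az": 0,"jaw": -1},
    {"x": 0.0028,"y": 0,"z": 0,"ax": 0,"ay": 0,"az": 0,"jaw": -1},
    {"x": 0.003,"y": 0,"z": 0,"ax": 0,"ay": 0,"az": 0,"jaw": -1},
    {"x": 0.003,"y": 0,"z": 0,"ax": 0,"ay": 0,"az": 0,"jaw": -1},
    {"x": 0.003,"y": 0,"z": 0,"ax": 0,"ay": 0,"az": 0,"jaw": -1},
  ],
)

```text
time: 5.3
eef_pos: [0.5023, -0.1975, 0.0895]
ee_rot: [0.99, -0.142, -0.0, 0.0]
force: [-1.7, 0.4, 1.5]
width: 0.228
```

```bash
python3 -c "
from h import *
st()"
```

```text
t 5.3 tcp [ 0.5023 -0.1975  0.0895] x [ 0.96  -0.281 -0.   ] y [-0.281 -0.96   0.   ] z [-0.  0. -1.] F [-1.7   0.42  1.53] Ftool [-1.75  0.07 -1.53] M [-0.03  0.74  0.02] w 0.228
```

Call:
apply_moves(
  series=[
    {"x": 0.0004,"y": 0,"z": 0,"ax": 0,"ay": 0,"az": 0,"jaw": -1},
    {"x": 0.0008,"y": 0,"z": 0,"ax": 0,"ay": 0,"az": 0,"jaw": -1},
    {"x": 0.0012,"y": 0,"z": 0,"ax": 0,"ay": 0,"az": 0,"jaw": -1},
    {"x": 0.0016,"y": 0,"z": 0,"ax": 0,"ay": 0,"az": 0,"jaw": -1},
    {"x": 0.002,"y": 0,"z": 0,"ax": 0,"ay": 0,"az": 0,"jaw": -1},
    {"x": 0.0024,"y": 0,"z": 0,"ax": 0,"ay": 0,"az": 0,"jaw": -1},
    {"x": 0.0028,"y": 0,"z": 0,"ax": 0,"ay": 0,"az": 0,"jaw": -1},
    {"x": 0.003,"y": 0,"z": 0,"ax": 0,"ay": 0,"az": 0,"jaw": -1},
    {"x": 0.003,"y": 0,"z": 0,"ax": 0,"ay": 0,"az": 0,"jaw": -1},
    {"x": 0.003,"y": 0,"z": 0,"ax": 0,"ay": 0,"az": 0,"jaw": -1},
  ],
)

```text
time: 6.13
eef_pos: [0.5039, -0.1979, 0.0895]
ee_rot: [0.99, -0.142, 0.0, -0.0]
force: [-1.7, 0.0, 1.1]
width: 0.224
```

```bash
python3 -c "
from h import *
st()"
```

```text
t 6.1333 tcp [ 0.5039 -0.1979  0.0895] x [ 0.96  -0.281  0.   ] y [-0.281 -0.96  -0.   ] z [ 0.  0. -1.] F [-1.67  0.01  1.08] Ftool [-1.6   0.46 -1.08] M [0.01 0.71 0.02] w 0.224
```

Call:
apply_moves(
  series=[
    {"x": 0.0004,"y": 0,"z": 0,"ax": 0,"ay": 0,"az": 0,"jaw": -1},
    {"x": 0.0008,"y": 0,"z": 0,"ax": 0,"ay": 0,"az": 0,"jaw": -1},
    {"x": 0.0012,"y": 0,"z": 0,"ax": 0,"ay": 0,"az": 0,"jaw": -1},
    {"x": 0.0016,"y": 0,"z": 0,"ax": 0,"ay": 0,"az": 0,"jaw": -1},
    {"x": 0.002,"y": 0,"z": 0,"ax": 0,"ay": 0,"az": 0,"jaw": -1},
    {"x": 0.0024,"y": 0,"z": 0,"ax": 0,"ay": 0,"az": 0,"jaw": -1},
    {"x": 0.0028,"y": 0,"z": 0,"ax": 0,"ay": 0,"az": 0,"jaw": -1},
    {"x": 0.003,"y": 0,"z": 0,"ax": 0,"ay": 0,"az": 0,"jaw": -1},
    {"x": 0.003,"y": 0,"z": 0,"ax": 0,"ay": 0,"az": 0,"jaw": -1},
    {"x": 0.003,"y": 0,"z": 0,"ax": 0,"ay": 0,"az": 0,"jaw": -1},
  ],
)

```text
time: 6.97
eef_pos: [0.5052, -0.1983, 0.0895]
ee_rot: [0.99, -0.142, -0.0, -0.0]
force: [-1.9, 1.5, 1.2]
width: 0.225
```

```bash
python3 -c "
from h import *
st()"
```

```text
t 6.9667 tcp [ 0.5052 -0.1983  0.0895] x [ 0.96  -0.281 -0.   ] y [-0.281 -0.96   0.   ] z [-0.  0. -1.] F [-1.87  1.51  1.2 ] Ftool [-2.22 -0.93 -1.2 ] M [0.23 0.94 0.07] w 0.225
```

Call:
apply_moves(
  series=[
    {"x": 0.0004,"y": 0,"z": 0,"ax": 0,"ay": 0,"az": 0,"jaw": -1},
    {"x": 0.0008,"y": 0,"z": 0,"ax": 0,"ay": 0,"az": 0,"jaw": -1},
    {"x": 0.0012,"y": 0,"z": 0,"ax": 0,"ay": 0,"az": 0,"jaw": -1},
    {"x": 0.0016,"y": 0,"z": 0,"ax": 0,"ay": 0,"az": 0,"jaw": -1},
    {"x": 0.002,"y": 0,"z": 0,"ax": 0,"ay": 0,"az": 0,"jaw": -1},
    {"x": 0.0024,"y": 0,"z": 0,"ax": 0,"ay": 0,"az": 0,"jaw": -1},
    {"x": 0.0028,"y": 0,"z": 0,"ax": 0,"ay": 0,"az": 0,"jaw": -1},
    {"x": 0.003,"y": 0,"z": 0,"ax": 0,"ay": 0,"az": 0,"jaw": -1},
    {"x": 0.003,"y": 0,"z": 0,"ax": 0,"ay": 0,"az": 0,"jaw": -1},
    {"x": 0.003,"y": 0,"z": 0,"ax": 0,"ay": 0,"az": 0,"jaw": -1},
  ],
)

```text
time: 7.8
eef_pos: [0.5067, -0.1987, 0.0895]
ee_rot: [0.99, -0.142, -0.0, -0.0]
force: [-2.8, 1.4, 1.8]
width: 0.224
```

```bash
python3 -c "
from h import *
st()"
```

```text
t 7.8 tcp [ 0.5067 -0.1987  0.0895] x [ 0.96  -0.281 -0.   ] y [-0.281 -0.96   0.   ] z [-0.  0. -1.] F [-2.79  1.43  1.79] Ftool [-3.08 -0.59 -1.79] M [0.45 1.05 0.01] w 0.224
```

Call:
apply_moves(
  series=[
    {"x": 0.0004,"y": 0,"z": 0,"ax": 0,"ay": 0,"az": 0,"jaw": -1},
    {"x": 0.0008,"y": 0,"z": 0,"ax": 0,"ay": 0,"az": 0,"jaw": -1},
    {"x": 0.0012,"y": 0,"z": 0,"ax": 0,"ay": 0,"az": 0,"jaw": -1},
    {"x": 0.0016,"y": 0,"z": 0,"ax": 0,"ay": 0,"az": 0,"jaw": -1},
    {"x": 0.002,"y": 0,"z": 0,"ax": 0,"ay": 0,"az": 0,"jaw": -1},
    {"x": 0.0024,"y": 0,"z": 0,"ax": 0,"ay": 0,"az": 0,"jaw": -1},
    {"x": 0.0028,"y": 0,"z": 0,"ax": 0,"ay": 0,"az": 0,"jaw": -1},
    {"x": 0.003,"y": 0,"z": 0,"ax": 0,"ay": 0,"az": 0,"jaw": -1},
    {"x": 0.003,"y": 0,"z": 0,"ax": 0,"ay": 0,"az": 0,"jaw": -1},
    {"x": 0.003,"y": 0,"z": 0,"ax": 0,"ay": 0,"az": 0,"jaw": -1},
  ],
)

```text
time: 8.63
eef_pos: [0.5081, -0.1991, 0.0895]
ee_rot: [0.99, -0.142, -0.0, -0.0]
force: [-3.3, 2.2, 2.5]
width: 0.223
```

```bash
python3 -c "
from h import *
st()"
```

```text
t 8.6333 tcp [ 0.5081 -0.1991  0.0895] x [ 0.96  -0.281 -0.   ] y [-0.281 -0.96   0.   ] z [-0.  0. -1.] F [-3.29  2.25  2.46] Ftool [-3.79 -1.23 -2.46] M [0.55 1.26 0.02] w 0.223
```

Call:
apply_moves(
  series=[
    {"x": 0.0004,"y": 0,"z": 0,"ax": 0,"ay": 0,"az": 0,"jaw": -1},
    {"x": 0.0008,"y": 0,"z": 0,"ax": 0,"ay": 0,"az": 0,"jaw": -1},
    {"x": 0.0012,"y": 0,"z": 0,"ax": 0,"ay": 0,"az": 0,"jaw": -1},
    {"x": 0.0016,"y": 0,"z": 0,"ax": 0,"ay": 0,"az": 0,"jaw": -1},
    {"x": 0.002,"y": 0,"z": 0,"ax": 0,"ay": 0,"az": 0,"jaw": -1},
    {"x": 0.0024,"y": 0,"z": 0,"ax": 0,"ay": 0,"az": 0,"jaw": -1},
    {"x": 0.0028,"y": 0,"z": 0,"ax": 0,"ay": 0,"az": 0,"jaw": -1},
    {"x": 0.003,"y": 0,"z": 0,"ax": 0,"ay": 0,"az": 0,"jaw": -1},
    {"x": 0.003,"y": 0,"z": 0,"ax": 0,"ay": 0,"az": 0,"jaw": -1},
    {"x": 0.003,"y": 0,"z": 0,"ax": 0,"ay": 0,"az": 0,"jaw": -1},
  ],
)

```text
time: 9.47
eef_pos: [0.5095, -0.1996, 0.0895]
ee_rot: [0.99, -0.142, -0.0, 0.0]
force: [-3.9, 2.0, 2.6]
width: 0.227
```

```bash
python3 -c "
from h import *
st()"
```

```text
t 9.4667 tcp [ 0.5095 -0.1996  0.0895] x [ 0.96  -0.281 -0.   ] y [-0.281 -0.96   0.   ] z [-0. -0. -1.] F [-3.87  2.04  2.57] Ftool [-4.29 -0.87 -2.57] M [ 0.58  1.48 -0.03] w 0.227
```

Call:
apply_moves(
  series=[
    {"x": 0.0004,"y": 0,"z": 0,"ax": 0,"ay": 0,"az": 0,"jaw": -1},
    {"x": 0.0008,"y": 0,"z": 0,"ax": 0,"ay": 0,"az": 0,"jaw": -1},
    {"x": 0.0012,"y": 0,"z": 0,"ax": 0,"ay": 0,"az": 0,"jaw": -1},
    {"x": 0.0016,"y": 0,"z": 0,"ax": 0,"ay": 0,"az": 0,"jaw": -1},
    {"x": 0.002,"y": 0,"z": 0,"ax": 0,"ay": 0,"az": 0,"jaw": -1},
    {"x": 0.002,"y": 0,"z": 0,"ax": 0,"ay": 0,"az": 0,"jaw": -1},
    {"x": 0.002,"y": 0,"z": 0,"ax": 0,"ay": 0,"az": 0,"jaw": -1},
    {"x": 0.002,"y": 0,"z": 0,"ax": 0,"ay": 0,"az": 0,"jaw": -1},
    {"x": 0.002,"y": 0,"z": 0,"ax": 0,"ay": 0,"az": 0,"jaw": -1},
    {"x": 0.002,"y": 0,"z": 0,"ax": 0,"ay": 0,"az": 0,"jaw": -1},
  ],
)

```text
time: 10.3
eef_pos: [0.5105, -0.1998, 0.0895]
ee_rot: [0.99, -0.142, -0.0, 0.0]
force: [-3.3, 1.4, 2.2]
width: 0.229
```

```bash
python3 -c "
from h import *
st()"
```

```text
t 10.3 tcp [ 0.5105 -0.1998  0.0895] x [ 0.96  -0.281 -0.   ] y [-0.281 -0.96   0.   ] z [-0.  0. -1.] F [-3.33  1.44  2.17] Ftool [-3.6  -0.44 -2.16] M [0.56 1.66 0.  ] w 0.229
```

Call:
apply_moves(
  series=[
    {"x": 0.0004,"y": 0,"z": 0,"ax": 0,"ay": 0,"az": 0,"jaw": -1},
    {"x": 0.0008,"y": 0,"z": 0,"ax": 0,"ay": 0,"az": 0,"jaw": -1},
    {"x": 0.0012,"y": 0,"z": 0,"ax": 0,"ay": 0,"az": 0,"jaw": -1},
    {"x": 0.0016,"y": 0,"z": 0,"ax": 0,"ay": 0,"az": 0,"jaw": -1},
    {"x": 0.002,"y": 0,"z": 0,"ax": 0,"ay": 0,"az": 0,"jaw": -1},
    {"x": 0.0024,"y": 0,"z": 0,"ax": 0,"ay": 0,"az": 0,"jaw": -1},
    {"x": 0.0024,"y": 0,"z": 0,"ax": 0,"ay": 0,"az": 0,"jaw": -1},
    {"x": 0.0024,"y": 0,"z": 0,"ax": 0,"ay": 0,"az": 0,"jaw": -1},
    {"x": 0.0024,"y": 0,"z": 0,"ax": 0,"ay": 0,"az": 0,"jaw": -1},
    {"x": 0.0024,"y": 0,"z": 0,"ax": 0,"ay": 0,"az": 0,"jaw": -1},
  ],
)

```text
time: 11.13
eef_pos: [0.5116, -0.2002, 0.0895]
ee_rot: [0.99, -0.142, -0.0, 0.0]
force: [-4.3, 2.1, 2.9]
width: 0.226
```

```bash
python3 -c "
from h import *
st()"
```

```text
t 11.1333 tcp [ 0.5116 -0.2002  0.0895] x [ 0.96  -0.281 -0.   ] y [-0.281 -0.96   0.   ] z [-0.  0. -1.] F [-4.35  2.05  2.89] Ftool [-4.75 -0.75 -2.89] M [0.62 1.81 0.06] w 0.226
```

Call:
apply_moves(
  series=[
    {"x": 0.0004,"y": 0,"z": 0,"ax": 0,"ay": 0,"az": 0,"jaw": -1},
    {"x": 0.0008,"y": 0,"z": 0,"ax": 0,"ay": 0,"az": 0,"jaw": -1},
    {"x": 0.0012,"y": 0,"z": 0,"ax": 0,"ay": 0,"az": 0,"jaw": -1},
    {"x": 0.0016,"y": 0,"z": 0,"ax": 0,"ay": 0,"az": 0,"jaw": -1},
    {"x": 0.002,"y": 0,"z": 0,"ax": 0,"ay": 0,"az": 0,"jaw": -1},
    {"x": 0.002,"y": 0,"z": 0,"ax": 0,"ay": 0,"az": 0,"jaw": -1},
    {"x": 0.002,"y": 0,"z": 0,"ax": 0,"ay": 0,"az": 0,"jaw": -1},
    {"x": 0.002,"y": 0,"z": 0,"ax": 0,"ay": 0,"az": 0,"jaw": -1},
    {"x": 0.002,"y": 0,"z": 0,"ax": 0,"ay": 0,"az": 0,"jaw": -1},
    {"x": 0.002,"y": 0,"z": 0,"ax": 0,"ay": 0,"az": 0,"jaw": -1},
  ],
)

```text
time: 11.97
eef_pos: [0.5123, -0.2004, 0.0895]
ee_rot: [0.99, -0.142, -0.0, -0.0]
force: [-5.8, 2.9, 3.4]
width: 0.225
```

```bash
python3 -c "
from h import *
st()"
```

```text
t 11.9667 tcp [ 0.5123 -0.2004  0.0895] x [ 0.96  -0.281 -0.001] y [-0.281 -0.96   0.   ] z [-0.001  0.    -1.   ] F [-5.77  2.86  3.36] Ftool [-6.34 -1.12 -3.35] M [0.94 2.15 0.05] w 0.225
```

The force is steepening. A bit more, to be firmly on the stop.

Call:
apply_moves(
  series=[
    {"x": 0.0003,"y": 0,"z": 0,"ax": 0,"ay": 0,"az": 0,"jaw": -1},
    {"x": 0.0006,"y": 0,"z": 0,"ax": 0,"ay": 0,"az": 0,"jaw": -1},
    {"x": 0.0009,"y": 0,"z": 0,"ax": 0,"ay": 0,"az": 0,"jaw": -1},
    {"x": 0.0012,"y": 0,"z": 0,"ax": 0,"ay": 0,"az": 0,"jaw": -1},
    {"x": 0.0012,"y": 0,"z": 0,"ax": 0,"ay": 0,"az": 0,"jaw": -1},
    {"x": 0.0012,"y": 0,"z": 0,"ax": 0,"ay": 0,"az": 0,"jaw": -1},
    {"x": 0.0012,"y": 0,"z": 0,"ax": 0,"ay": 0,"az": 0,"jaw": -1},
    {"x": 0.0012,"y": 0,"z": 0,"ax": 0,"ay": 0,"az": 0,"jaw": -1},
    {"x": 0.0012,"y": 0,"z": 0,"ax": 0,"ay": 0,"az": 0,"jaw": -1},
    {"x": 0.0012,"y": 0,"z": 0,"ax": 0,"ay": 0,"az": 0,"jaw": -1},
  ],
)

```text
time: 12.8
eef_pos: [0.5123, -0.2004, 0.0895]
ee_rot: [0.99, -0.142, -0.001, -0.0]
force: [-7.1, 3.6, 4.4]
width: 0.227
```

```bash
python3 -c "
from h import *
st()"
```

```text
t 12.8 tcp [ 0.5123 -0.2004  0.0895] x [ 0.96  -0.281 -0.002] y [-0.281 -0.96   0.   ] z [-0.002  0.    -1.   ] F [-7.06  3.55  4.42] Ftool [-7.78 -1.43 -4.41] M [1.41 2.85 0.05] w 0.227
```

On the stop: 7.8 N, and the tool no longer advances. Pushing slightly further, then starting the lift by turning about the tongue's tip (pivot 98 mm ahead and 18 mm below the TCP).

Call:
apply_moves(
  series=[
    {"x": 0.0004,"y": 0,"z": 0,"ax": 0,"ay": 0,"az": 0,"jaw": -1},
    {"x": 0.0008,"y": 0,"z": 0,"ax": 0,"ay": 0,"az": 0,"jaw": -1},
    {"x": 0.0008,"y": 0,"z": 0,"ax": 0,"ay": 0,"az": 0,"jaw": -1},
    {"x": 0.001,"y": 0,"z": -0.001,"ax": 0,"ay": -0.0025,"az": 0,"jaw": -1},
    {"x": 0.0012,"y": 0,"z": -0.002,"ax": 0,"ay": -0.005,"az": 0,"jaw": -1},
    {"x": 0.0014,"y": 0,"z": -0.003,"ax": 0,"ay": -0.0075,"az": 0,"jaw": -1},
    {"x": 0.0016,"y": 0,"z": -0.004,"ax": 0,"ay": -0.01,"az": 0,"jaw": -1},
    {"x": 0.0018,"y": 0,"z": -0.005,"ax": 0,"ay": -0.0125,"az": 0,"jaw": -1},
    {"x": 0.002,"y": 0,"z": -0.0058,"ax": 0,"ay": -0.015,"az": 0,"jaw": -1},
    {"x": 0.002,"y": 0,"z": -0.0058,"ax": 0,"ay": -0.015,"az": 0,"jaw": -1},
  ],
)

```text
time: 13.63
eef_pos: [0.5131, -0.2009, 0.092]
ee_rot: [0.99, -0.142, -0.016, -0.002]
force: [-6.6, 2.3, 2.4]
width: 0.224
```

```bash
python3 -c "
from h import *
st()"
```

```text
t 13.6333 tcp [ 0.5131 -0.2009  0.092 ] x [ 0.959 -0.281 -0.033] y [-0.281 -0.96   0.   ] z [-0.031  0.009 -0.999] F [-6.55  2.31  2.37] Ftool [-7.01 -0.37 -2.14] M [0.71 2.38 0.06] w 0.224
```

Call:
apply_moves(
  series=[
    {"x": 0.0005,"y": 0,"z": -0.0022,"ax": 0,"ay": -0.0056,"az": 0,"jaw": -1},
    {"x": 0.001,"y": 0,"z": -0.0044,"ax": 0,"ay": -0.0112,"az": 0,"jaw": -1},
    {"x": 0.0015,"y": 0,"z": -0.0066,"ax": 0,"ay": -0.0169,"az": 0,"jaw": -1},
    {"x": 0.002,"y": 0,"z": -0.0088,"ax": 0,"ay": -0.0225,"az": 0,"jaw": -1},
    {"x": 0.0025,"y": 0,"z": -0.0109,"ax": 0,"ay": -0.0281,"az": 0,"jaw": -1},
    {"x": 0.003,"y": 0,"z": -0.0131,"ax": 0,"ay": -0.0338,"az": 0,"jaw": -1},
    {"x": 0.0036,"y": 0,"z": -0.0153,"ax": 0,"ay": -0.0394,"az": 0,"jaw": -1},
    {"x": 0.0041,"y": 0,"z": -0.0174,"ax": 0,"ay": -0.045,"az": 0,"jaw": -1},
    {"x": 0.0041,"y": 0,"z": -0.0174,"ax": 0,"ay": -0.045,"az": 0,"jaw": -1},
    {"x": 0.0041,"y": 0,"z": -0.0174,"ax": 0,"ay": -0.045,"az": 0,"jaw": -1},
  ],
)

```text
time: 14.47
eef_pos: [0.516, -0.2016, 0.1007]
ee_rot: [0.988, -0.142, -0.06, -0.008]
force: [-5.3, 1.5, 1.8]
width: 0.229
```

```bash
python3 - <<'E'
from h import *
st(); p,d,C=shot("side","s2"); cv2.imwrite("pics/s2c.png",cv2.resize(p[190:330,270:430,::-1],None,fx=4,fy=4))
E
```

```text
t 14.4667 tcp [ 0.516  -0.2016  0.1007] x [ 0.953 -0.279 -0.121] y [-0.281 -0.96   0.   ] z [-0.116  0.034 -0.993] F [-5.35  1.51  1.83] Ftool [-5.74  0.06 -1.15] M [0.34 1.59 0.09] w 0.229
```

View pics/s2c.png

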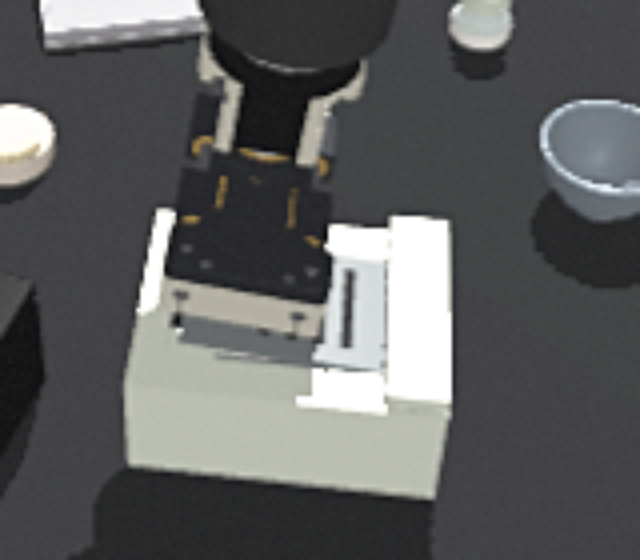

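The near end of the cover is rising (grey edge at 180-320,340), with no catch felt and the tab still pressed at 5.7 N. Completing the tilt to 0.22 rad.

Call:
apply_moves(
  series=[
    {"x": 0.0012,"y": 0,"z": -0.0024,"ax": 0,"ay": -0.0062,"az": 0,"jaw": -1},
    {"x": 0.0018,"y": 0,"z": -0.0048,"ax": 0,"ay": -0.0125,"az": 0,"jaw": -1},
    {"x": 0.0024,"y": 0,"z": -0.0072,"ax": 0,"ay": -0.0188,"az": 0,"jaw": -1},
    {"x": 0.003,"y": 0,"z": -0.0096,"ax": 0,"ay": -0.025,"az": 0,"jaw": -1},
    {"x": 0.0036,"y": 0,"z": -0.012,"ax": 0,"ay": -0.0312,"az": 0,"jaw": -1},
    {"x": 0.0042,"y": 0,"z": -0.0144,"ax": 0,"ay": -0.0375,"az": 0,"jaw": -1},
    {"x": 0.0048,"y": 0,"z": -0.0168,"ax": 0,"ay": -0.0438,"az": 0,"jaw": -1},
    {"x": 0.0054,"y": 0,"z": -0.0193,"ax": 0,"ay": -0.05,"az": 0,"jaw": -1},
    {"x": 0.0054,"y": 0,"z": -0.0193,"ax": 0,"ay": -0.05,"az": 0,"jaw": -1},
    {"x": 0.0054,"y": 0,"z": -0.0193,"ax": 0,"ay": -0.05,"az": 0,"jaw": -1},
  ],
)

```text
time: 15.35
eef_pos: [0.5197, -0.2026, 0.1099]
ee_rot: [0.984, -0.141, -0.109, -0.016]
force: [-5.3, 1.0, 0.3]
width: 0.223
```

```bash
python3 - <<'E'
from h import *
st()
E
```

```text
t 15.35 tcp [ 0.5197 -0.2026  0.1099] x [ 0.936 -0.274 -0.219] y [-0.281 -0.96   0.   ] z [-0.21   0.061 -0.976] F [-5.3   0.97  0.28] Ftool [-5.28  0.56  0.9 ] M [0.28 1.43 0.03] w 0.223
```

Call:
apply_moves(
  series=[
    {"x": -0.003,"y": 0,"z": 0,"ax": 0,"ay": 0,"az": 0,"jaw": -1},
    {"x": -0.006,"y": 0,"z": 0,"ax": 0,"ay": 0,"az": 0,"jaw": -1},
    {"x": -0.009,"y": 0,"z": 0,"ax": 0,"ay": 0,"az": 0,"jaw": -1},
    {"x": -0.012,"y": 0,"z": 0,"ax": 0,"ay": 0,"az": 0,"jaw": -1},
    {"x": -0.015,"y": 0,"z": 0,"ax": 0,"ay": 0,"az": 0,"jaw": -1},
    {"x": -0.018,"y": 0,"z": 0,"ax": 0,"ay": 0,"az": 0,"jaw": -1},
    {"x": -0.021,"y": 0,"z": 0,"ax": 0,"ay": 0,"az": 0,"jaw": -1},
    {"x": -0.024,"y": 0,"z": 0,"ax": 0,"ay": 0,"az": 0,"jaw": -1},
    {"x": -0.024,"y": 0,"z": 0,"ax": 0,"ay": 0,"az": 0,"jaw": -1},
    {"x": -0.024,"y": 0,"z": 0,"ax": 0,"ay": 0,"az": 0,"jaw": -1},
  ],
)

```text
time: 16.18
eef_pos: [0.5091, -0.1994, 0.113]
ee_rot: [0.984, -0.141, -0.108, -0.016]
force: [-1.7, 0.4, -3.1]
width: 0.223
```

```bash
python3 - <<'E'
from h import *
st()
E
```

```text
t 16.1833 tcp [ 0.5091 -0.1994  0.113 ] x [ 0.937 -0.274 -0.218] y [-0.281 -0.96  -0.   ] z [-0.209  0.061 -0.976] F [-1.69  0.44 -3.08] Ftool [-1.03  0.05  3.38] M [-0.26  0.06  0.02] w 0.223
```

Call:
apply_moves(
  series=[
    {"x": -0.0022,"y": 0,"z": 0.0005,"ax": 0,"ay": 0,"az": 0,"jaw": -1},
    {"x": -0.0044,"y": 0,"z": 0.001,"ax": 0,"ay": 0,"az": 0,"jaw": -1},
    {"x": -0.0066,"y": 0,"z": 0.0015,"ax": 0,"ay": 0,"az": 0,"jaw": -1},
    {"x": -0.0088,"y": 0,"z": 0.002,"ax": 0,"ay": 0,"az": 0,"jaw": -1},
    {"x": -0.011,"y": 0,"z": 0.0025,"ax": 0,"ay": 0,"az": 0,"jaw": -1},
    {"x": -0.0132,"y": 0,"z": 0.003,"ax": 0,"ay": 0,"az": 0,"jaw": -1},
    {"x": -0.0154,"y": 0,"z": 0.0034,"ax": 0,"ay": 0,"az": 0,"jaw": -1},
    {"x": -0.0176,"y": 0,"z": 0.0039,"ax": 0,"ay": 0,"az": 0,"jaw": -1},
    {"x": -0.0176,"y": 0,"z": 0.0039,"ax": 0,"ay": 0,"az": 0,"jaw": -1},
    {"x": -0.0176,"y": 0,"z": 0.0039,"ax": 0,"ay": 0,"az": 0,"jaw": -1},
  ],
)

```text
time: 17.02
eef_pos: [0.5002, -0.1968, 0.1131]
ee_rot: [0.984, -0.141, -0.109, -0.016]
force: [0.3, 0.5, -2.3]
width: 0.226
```

```bash
python3 - <<'E'
from h import *
st()
E
```

```text
t 17.0167 tcp [ 0.5002 -0.1968  0.1131] x [ 0.937 -0.274 -0.218] y [-0.281 -0.96  -0.   ] z [-0.209  0.061 -0.976] F [ 0.33  0.52 -2.34] Ftool [ 0.68 -0.59  2.25] M [-0.34 -0.71 -0.02] w 0.226
```

Call:
apply_moves(
  series=[
    {"x": -0.0022,"y": 0,"z": 0.0005,"ax": 0,"ay": 0,"az": 0,"jaw": -1},
    {"x": -0.0044,"y": 0,"z": 0.001,"ax": 0,"ay": 0,"az": 0,"jaw": -1},
    {"x": -0.0066,"y": 0,"z": 0.0015,"ax": 0,"ay": 0,"az": 0,"jaw": -1},
    {"x": -0.0088,"y": 0,"z": 0.002,"ax": 0,"ay": 0,"az": 0,"jaw": -1},
    {"x": -0.011,"y": 0,"z": 0.0025,"ax": 0,"ay": 0,"az": 0,"jaw": -1},
    {"x": -0.0132,"y": 0,"z": 0.003,"ax": 0,"ay": 0,"az": 0,"jaw": -1},
    {"x": -0.0154,"y": 0,"z": 0.0034,"ax": 0,"ay": 0,"az": 0,"jaw": -1},
    {"x": -0.0176,"y": 0,"z": 0.0039,"ax": 0,"ay": 0,"az": 0,"jaw": -1},
    {"x": -0.0196,"y": 0,"z": 0.0044,"ax": 0,"ay": 0,"az": 0,"jaw": -1},
    {"x": -0.0196,"y": 0,"z": 0.0044,"ax": 0,"ay": 0,"az": 0,"jaw": -1},
  ],
)

```text
time: 17.85
eef_pos: [0.4903, -0.1939, 0.113]
ee_rot: [0.984, -0.141, -0.109, -0.016]
force: [0.0, 0.1, -2.6]
width: 0.228
```

```bash
python3 - <<'E'
from h import *
st(); p,d,C=shot("side","s3"); p2,d2,C2=shot("wrist","w3")
a=cv2.resize(p[190:330,270:430,::-1],(400,350)); b=cv2.resize(p2[...,::-1],(400,250)); b=cv2.copyMakeBorder(b,0,100,0,0,0)
cv2.imwrite("pics/m3.png",np.hstack([a,b]))
E
```

```text
t 17.85 tcp [ 0.4903 -0.1939  0.113 ] x [ 0.937 -0.274 -0.218] y [-0.281 -0.96  -0.   ] z [-0.21   0.061 -0.976] F [ 0.01  0.09 -2.64] Ftool [ 0.56 -0.09  2.58] M [-0.3  -0.72 -0.01] w 0.228
```

View pics/m3.png

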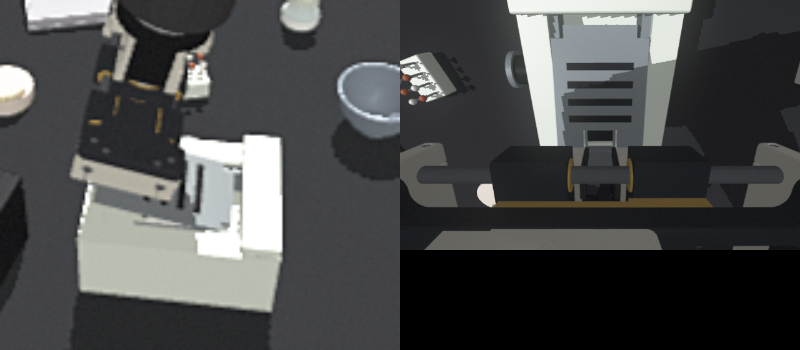

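The tongue is out from under the bar: in the wrist view it ends at row ~25 with the floor of the recess showing beyond, and only the weight (2.6 N) is felt. Lifting straight up, then levelling.

Call:
apply_moves(
  series=[
    {"x": -0.0044,"y": 0,"z": -0.0195,"ax": 0,"ay": 0,"az": 0,"jaw": -1},
    {"x": -0.0109,"y": 0,"z": -0.0488,"ax": 0,"ay": 0,"az": 0,"jaw": -1},
    {"x": -0.0174,"y": 0,"z": -0.078,"ax": 0,"ay": 0,"az": 0,"jaw": -1},
    {"x": -0.024,"y": 0,"z": -0.1073,"ax": 0,"ay": 0.01,"az": 0,"jaw": -1},
    {"x": -0.0305,"y": 0,"z": -0.1366,"ax": 0,"ay": 0.03,"az": 0,"jaw": -1},
    {"x": -0.0371,"y": 0,"z": -0.1659,"ax": 0,"ay": 0.05,"az": 0,"jaw": -1},
    {"x": -0.0415,"y": 0,"z": -0.1854,"ax": 0,"ay": 0.07,"az": 0,"jaw": -1},
    {"x": -0.0436,"y": 0,"z": -0.1952,"ax": 0,"ay": 0.09,"az": 0,"jaw": -1},
    {"x": -0.0436,"y": 0,"z": -0.1952,"ax": 0,"ay": 0.11,"az": 0,"jaw": -1},
    {"x": -0.0436,"y": 0,"z": -0.1952,"ax": 0,"ay": 0.11,"az": 0,"jaw": -1},
  ],
)

```text
time: 18.78
eef_pos: [0.4897, -0.1938, 0.2147]
ee_rot: [0.99, -0.142, 0.002, -0.0]
force: [-0.6, -0.3, -2.1]
width: 0.224
```

```bash
python3 - <<'E'
from h import *
st()
z=np.load("pics/scene0.npz"); p=z["p"].astype(int); C=(z["K"],z["D"],z["T"])
P=cloud("scene",z["d"],C)
# tray rim points & walls, by height inside a generous window; exclude others
W=(P[...,2]>.008)&(P[...,2]<.024); W[:,:360]=0; W[:,455:]=0; W[:180]=0; W[265:]=0
S=P[W]; print(len(S),S.min(0).round(3),S.max(0).round(3),cv2.minAreaRect(S[:,:2].astype(np.float32)*1000))
z=np.load("pics/side0.npz"); C=(z["K"],z["D"],z["T"]); P=cloud("side",z["d"],C)
W=(P[...,2]>.008)&(P[...,2]<.024); W[:,:265]=0; W[:,360:]=0; W[:145]=0; W[215:]=0
S=P[W]; print(len(S),S.min(0).round(3),S.max(0).round(3),cv2.minAreaRect(S[:,:2].astype(np.float32)*1000))
E
```

```text
t 18.7833 tcp [ 0.4897 -0.1938  0.2147] x [ 0.96  -0.281  0.004] y [-0.281 -0.96  -0.001] z [ 0.004 -0.    -1.   ] F [-0.57 -0.26 -2.09] Ftool [-0.49  0.41  2.09] M [-0.03  0.35  0.01] w 0.224
1083 [0.373 0.123 0.008] [0.674 0.313 0.024] ((523.4639282226562, 218.57919311523438), (301.56103515625, 189.70367431640625), 0.5547444224357605)
722 [0.419 0.122 0.008] [0.716 0.43  0.023] ((570.5142822265625, 277.31427001953125), (297.14923095703125, 306.41009521484375), 1.5867348909378052)
```

```bash
python3 - <<'E'
from h import *
z=np.load("pics/scene0.npz"); C=(z["K"],z["D"],z["T"])
print(plane("scene",[(372,192),(434,192),(443,250),(373,250)],.016,C).round(3))
P=cloud("scene",z["d"],C); g=z["p"].astype(int).sum(2)>240
for lo,hi in((.002,.006),(.012,.019)):
  W=(P[...,2]>lo)&(P[...,2]<hi)&g; W[:,:360]=0; W[:,455:]=0; W[:180]=0; W[265:]=0
  W=cv2.morphologyEx(W.astype(np.uint8),cv2.MORPH_OPEN,np.ones((2,2)))>0
  S=P[W]; print(len(S),np.percentile(S[:,0],[1,5,50,95,99]).round(3),np.percentile(S[:,1],[1,5,50,95,99]).round(3),cv2.minAreaRect(S[:,:2].astype(np.float32)*1000))
E
```

```text
[[0.436 0.125 0.016]
 [0.424 0.301 0.016]
 [0.635 0.301 0.016]
 [0.646 0.123 0.016]]
838 [0.382 0.448 0.541 0.622 0.642] [0.133 0.139 0.212 0.287 0.298] ((930.90283203125, 167.22894287109375), (178.8419189453125, 1118.5628662109375), 83.0716323852539)
295 [0.426 0.429 0.598 0.639 0.641] [0.126 0.128 0.235 0.309 0.311] ((946.8347778320312, 172.977294921875), (197.9842529296875, 1087.61865234375), 83.27627563476562)
```

Call:
apply_moves(
  series=[
    {"x": -0.005,"y": -0.016,"z": 0,"ax": 0,"ay": 0,"az": -0.003,"jaw": -1},
    {"x": -0.014,"y": -0.047,"z": 0,"ax": 0,"ay": 0,"az": -0.01,"jaw": -1},
    {"x": -0.029,"y": -0.093,"z": 0,"ax": 0,"ay": 0,"az": -0.02,"jaw": -1},
    {"x": -0.045,"y": -0.148,"z": 0,"ax": 0,"ay": 0,"az": -0.03,"jaw": -1},
    {"x": -0.062,"y": -0.202,"z": 0,"ax": 0,"ay": 0,"az": -0.04,"jaw": -1},
    {"x": -0.078,"y": -0.257,"z": 0,"ax": 0,"ay": 0,"az": -0.05,"jaw": -1},
    {"x": -0.095,"y": -0.311,"z": 0,"ax": 0,"ay": 0,"az": -0.06,"jaw": -1},
    {"x": -0.11,"y": -0.358,"z": 0,"ax": 0,"ay": 0,"az": -0.069,"jaw": -1},
    {"x": -0.119,"y": -0.389,"z": 0,"ax": 0,"ay": 0,"az": -0.075,"jaw": -1},
    {"x": -0.124,"y": -0.405,"z": 0,"ax": 0,"ay": 0,"az": -0.078,"jaw": -1},
  ],
)

```text
time: 19.62
eef_pos: [0.4881, 0.02, 0.213]
ee_rot: [0.998, -0.063, -0.001, 0.0]
force: [0.9, -1.3, -1.7]
width: 0.222
```

```bash
python3 - <<'E'
from h import *
st()
E
```

```text
t 19.6167 tcp [0.4881 0.02   0.213 ] x [ 0.992 -0.126 -0.001] y [-0.126 -0.992  0.   ] z [-0.001 -0.    -1.   ] F [ 0.94 -1.29 -1.73] Ftool [1.09 1.16 1.73] M [-0.14  0.1  -0.06] w 0.222
```

Call:
apply_moves(
  series=[
    {"x": -0.002,"y": -0.016,"z": 0,"ax": 0,"ay": 0,"az": -0.003,"jaw": -1},
    {"x": -0.007,"y": -0.05,"z": 0,"ax": 0,"ay": 0,"az": -0.009,"jaw": -1},
    {"x": -0.014,"y": -0.1,"z": 0,"ax": 0,"ay": 0,"az": -0.018,"jaw": -1},
    {"x": -0.023,"y": -0.155,"z": 0,"ax": 0,"ay": 0,"az": -0.029,"jaw": -1},
    {"x": -0.031,"y": -0.21,"z": 0,"ax": 0,"ay": 0,"az": -0.04,"jaw": -1},
    {"x": -0.039,"y": -0.265,"z": 0,"ax": 0,"ay": 0,"az": -0.05,"jaw": -1},
    {"x": -0.047,"y": -0.32,"z": 0,"ax": 0,"ay": 0,"az": -0.06,"jaw": -1},
    {"x": -0.053,"y": -0.36,"z": 0,"ax": 0,"ay": 0,"az": -0.068,"jaw": -1},
    {"x": -0.056,"y": -0.378,"z": 0,"ax": 0,"ay": 0,"az": -0.072,"jaw": -1},
    {"x": -0.056,"y": -0.382,"z": 0,"ax": 0,"ay": 0,"az": -0.072,"jaw": -1},
  ],
)

```text
time: 20.45
eef_pos: [0.4848, 0.212, 0.2127]
ee_rot: [1.0, 0.008, -0.0, 0.0]
force: [-0.1, -0.6, -2.5]
width: 0.222
```

```bash
python3 - <<'E'
from h import *
st(); p,d,C=shot("side","s4"); p2,d2,C2=shot("wrist","w4")
P=cloud("wrist",d2,C2); 
for lo,hi in((.0,.008),(.013,.019)):
  S=P[(P[...,2]>lo)&(P[...,2]<hi)&(p2.astype(int).sum(2)>300)]
  print(len(S),S.min(0).round(3),S.max(0).round(3),cv2.minAreaRect(S[:,:2].astype(np.float32)*1000))
# cover
S=P[(P[...,2]>.12)&(P[...,2]<.24)&(P[...,0]>.5)]; print("cover",len(S),S.min(0).round(3),S.max(0).round(3))
a=cv2.resize(p[60:235,230:430,::-1],(400,350)); b=cv2.resize(p2[...,::-1],(400,250)); b=cv2.copyMakeBorder(b,0,100,0,0,0)
cv2.imwrite("pics/m4.png",np.hstack([a,b]))
E
```

```text
t 20.45 tcp [0.4848 0.212  0.2127] x [ 1.     0.017 -0.001] y [ 0.017 -1.     0.001] z [-0.001 -0.001 -1.   ] F [-0.1  -0.62 -2.49] Ftool [-0.11  0.62  2.49] M [-0.21  0.09 -0.01] w 0.222
4131 [ 0.266 -0.15   0.   ] [0.67  0.615 0.008] ((525.53955078125, 245.14529418945312), (394.5553894042969, 775.5389404296875), 11.750563621520996)
6002 [ 0.394 -0.144  0.013] [0.665 0.539 0.019] ((524.0366821289062, 199.77774047851562), (692.6973266601562, 239.37474060058594), 86.19971466064453)
cover 25317 [0.5   0.171 0.19 ] [0.595 0.252 0.197]
```

View pics/m4.png

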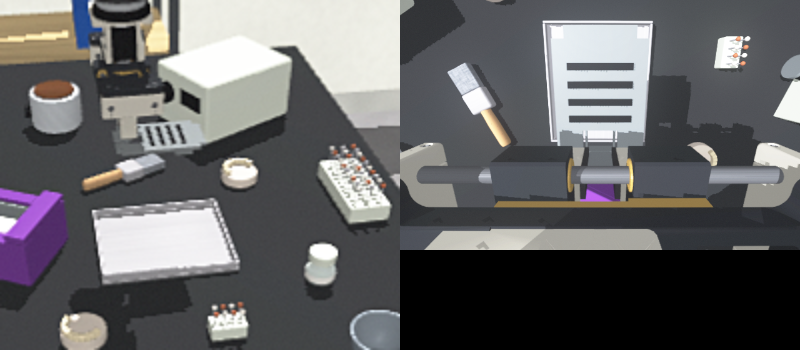

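The cover hangs level under the gripper with the tray beneath it. In the wrist view the tray rim shows around the cover, with its top edge at row 22. Measuring the rim and the cover.

```bash
python3 - <<'E'
from h import *
def win(P,lo,hi,g): return P[(P[...,2]>lo)&(P[...,2]<hi)&g&(P[...,0]>.4)&(P[...,0]<.68)&(P[...,1]>.09)&(P[...,1]<.34)]
for f in("side4","side0","scene0","w4"):
    n={"si":"side","sc":"scene","w4":"wrist"}[f[:2]]; z=np.load("pics/"+("s4" if f=="side4" else f)+".npz"); C=(z["K"],z["D"],z["T"])
    P=cloud(n,z["d"],C); g=z["p"].min(2)>95
    S=win(P,.011,.021,g); 
    m=cv2.morphologyEx(((P[...,2]>.001)&(P[...,2]<.021)&g).astype(np.uint8),cv2.MORPH_OPEN,np.ones((3,3)))>0
    S2=win(P,.001,.021,m)
    for s in(S,S2): print(f,len(s),np.percentile(s[:,0],[0,1,99,100]).round(3),np.percentile(s[:,1],[0,1,99,100]).round(3),[np.round(q,1) for q in cv2.minAreaRect(s[:,:2].astype(np.float32)*1000)])
z=np.load("pics/w4.npz");P=cloud("wrist",z["d"],(z["K"],z["D"],z["T"]))
S=P[(P[...,2]>.18)&(P[...,2]<.205)&(P[...,0]>.51)&(abs(P[...,1]-.21)<.06)]
print("cover",S.min(0),S.max(0),cv2.minAreaRect(S[:,:2].astype(np.float32)*1000),np.linalg.lstsq(np.c_[S[:,:2]-S[:,:2].mean(0),np.ones(len(S))],S[:,2],rcond=None)[0])
E
```

```text
side4 363 [0.429 0.43  0.639 0.64 ] [0.124 0.125 0.308 0.31 ] [array([534.6, 217.1]), array([210.5, 186.3]), np.float64(0.3)]
side4 2362 [0.429 0.432 0.636 0.647] [0.122 0.125 0.307 0.332] [array([538.7, 227.5]), array([218. , 208.7]), np.float64(0.7)]
side0 359 [0.429 0.43  0.639 0.641] [0.122 0.124 0.308 0.31 ] [array([534.8, 215.9]), array([210.2, 186.2]), np.float64(0.8)]
side0 2359 [0.429 0.432 0.636 0.645] [0.122 0.125 0.307 0.331] [array([536.9, 226.7]), array([208.9, 216. ]), np.float64(89.7)]
scene0 549 [0.423 0.426 0.64  0.642] [0.124 0.124 0.304 0.305] [array([533.2, 214.7]), array([218.3, 181.4]), np.float64(0.8)]
scene0 4008 [0.42  0.428 0.639 0.642] [0.123 0.125 0.302 0.309] [array([530.4, 216. ]), array([223.3, 184.4]), np.float64(0.6)]
w4 2551 [0.428 0.429 0.639 0.64 ] [0.125 0.126 0.306 0.307] [array([533.8, 215.9]), array([210.8, 179.7]), np.float64(0.7)]
w4 5329 [0.428 0.43  0.639 0.64 ] [0.123 0.127 0.305 0.309] [array([533.7, 216. ]), array([210.5, 185.8]), np.float64(0.9)]
cover [0.51000649 0.1713293  0.18958642] [0.59494135 0.25207748 0.19715779] ((552.2066650390625, 211.81640625), (84.86946868896484, 80.15914916992188), 0.6244754195213318) [-0.01521918  0.00055432  0.19375201]
```

Tray centre is (0.534,0.216), consistent across three views at 210x180-186. The cover's origin is at about (0.535,0.212). Shifting 4 mm and lowering to about 13 mm above contact.

Call:
apply_moves(
  series=[
    {"x": -0.002,"y": -0.008,"z": 0.015,"ax": 0,"ay": 0.001,"az": 0,"jaw": -1},
    {"x": -0.002,"y": -0.008,"z": 0.045,"ax": 0,"ay": 0.003,"az": 0,"jaw": -1},
    {"x": -0.002,"y": -0.008,"z": 0.085,"ax": 0,"ay": 0.005,"az": 0,"jaw": -1},
    {"x": -0.002,"y": -0.008,"z": 0.13,"ax": 0,"ay": 0.005,"az": 0,"jaw": -1},
    {"x": -0.002,"y": -0.008,"z": 0.175,"ax": 0,"ay": 0.005,"az": 0,"jaw": -1},
    {"x": -0.002,"y": -0.008,"z": 0.22,"ax": 0,"ay": 0.005,"az": 0,"jaw": -1},
    {"x": -0.002,"y": -0.008,"z": 0.26,"ax": 0,"ay": 0.005,"az": 0,"jaw": -1},
    {"x": -0.002,"y": -0.008,"z": 0.29,"ax": 0,"ay": 0.005,"az": 0,"jaw": -1},
    {"x": -0.002,"y": -0.008,"z": 0.31,"ax": 0,"ay": 0.005,"az": 0,"jaw": -1},
    {"x": -0.002,"y": -0.008,"z": 0.32,"ax": 0,"ay": 0.005,"az": 0,"jaw": -1},
  ],
)

```text
time: 21.38
eef_pos: [0.4831, 0.2135, 0.0514]
ee_rot: [1.0, 0.007, 0.004, 0.001]
force: [-0.1, -0.7, -1.1]
width: 0.222
```

```bash
python3 - <<'E'
from h import *
st()
E
```

```text
t 21.3833 tcp [0.4831 0.2135 0.0514] x [1.    0.014 0.008] y [ 0.014 -1.     0.002] z [ 0.008 -0.001 -1.   ] F [-0.11 -0.66 -1.11] Ftool [-0.12  0.66  1.11] M [-0.11  0.17 -0.03] w 0.222
```

Call:
apply_moves(
  series=[
    {"x": 0,"y": 0,"z": 0.002,"ax": 0,"ay": 0,"az": 0,"jaw": -1},
    {"x": 0,"y": 0,"z": 0.004,"ax": 0,"ay": 0,"az": 0,"jaw": -1},
    {"x": 0,"y": 0,"z": 0.006,"ax": 0,"ay": 0,"az": 0,"jaw": -1},
    {"x": 0,"y": 0,"z": 0.008,"ax": 0,"ay": 0,"az": 0,"jaw": -1},
    {"x": 0,"y": 0,"z": 0.01,"ax": 0,"ay": 0,"az": 0,"jaw": -1},
    {"x": 0,"y": 0,"z": 0.012,"ax": 0,"ay": 0,"az": 0,"jaw": -1},
    {"x": 0,"y": 0,"z": 0.014,"ax": 0,"ay": 0,"az": 0,"jaw": -1},
    {"x": 0,"y": 0,"z": 0.016,"ax": 0,"ay": 0,"az": 0,"jaw": -1},
    {"x": 0,"y": 0,"z": 0.018,"ax": 0,"ay": 0,"az": 0,"jaw": -1},
    {"x": 0,"y": 0,"z": 0.018,"ax": 0,"ay": 0,"az": 0,"jaw": -1},
  ],
)

```text
time: 22.22
eef_pos: [0.4837, 0.2147, 0.0438]
ee_rot: [1.0, 0.008, 0.005, 0.0]
force: [0.3, 0.7, -2.0]
width: 0.229
```

```bash
python3 - <<'E'
from h import *
st()
z,d,C=shot("wrist","w5");P=cloud("wrist",d,C)
S=P[(P[...,2]>.015)&(P[...,2]<.04)&(P[...,0]>.51)&(P[...,0]<.61)&(abs(P[...,1]-.215)<.05)]
S=S[abs(S[:,2]-np.median(S[:,2]))<.005]
print(len(S),S.min(0),S.max(0),cv2.minAreaRect(S[:,:2].astype(np.float32)*1000),np.linalg.lstsq(np.c_[S[:,:2]-S[:,:2].mean(0),np.ones(len(S))],S[:,2],rcond=None)[0])
E
```

```text
t 22.2167 tcp [0.4837 0.2147 0.0438] x [1.    0.015 0.01 ] y [ 0.015 -1.     0.   ] z [ 0.01 -0.   -1.  ] F [ 0.32  0.7  -1.98] Ftool [ 0.31 -0.69  1.98] M [-0.15  0.2   0.01] w 0.229
23286 [0.510001   0.17480579 0.02245404] [0.59395108 0.25546538 0.02883674] ((551.8956909179688, 215.15179443359375), (83.92599487304688, 80.45281219482422), 0.18161171674728394) [-0.00509678  0.00128832  0.02565345]
```

Call:
apply_moves(
  series=[
    {"x": 0,"y": 0,"z": 0.001,"ax": 0,"ay": 0,"az": 0,"jaw": -1},
    {"x": 0,"y": 0,"z": 0.002,"ax": 0,"ay": 0,"az": 0,"jaw": -1},
    {"x": 0,"y": 0,"z": 0.003,"ax": 0,"ay": 0,"az": 0,"jaw": -1},
    {"x": 0,"y": 0,"z": 0.004,"ax": 0,"ay": 0,"az": 0,"jaw": -1},
    {"x": 0,"y": 0,"z": 0.005,"ax": 0,"ay": 0,"az": 0,"jaw": -1},
    {"x": 0,"y": 0,"z": 0.006,"ax": 0,"ay": 0,"az": 0,"jaw": -1},
    {"x": 0,"y": 0,"z": 0.007,"ax": 0,"ay": 0,"az": 0,"jaw": -1},
    {"x": 0,"y": 0,"z": 0.008,"ax": 0,"ay": 0,"az": 0,"jaw": -1},
    {"x": 0,"y": 0,"z": 0.008,"ax": 0,"ay": 0,"az": 0,"jaw": -1},
    {"x": 0,"y": 0,"z": 0.008,"ax": 0,"ay": 0,"az": 0,"jaw": -1},
  ],
)

```text
time: 23.1
eef_pos: [0.4838, 0.2148, 0.04]
ee_rot: [1.0, 0.008, 0.005, -0.0]
force: [0.2, -0.4, -1.8]
width: 0.225
```

```bash
python3 - <<'E'
from h import *
st()
E
```

```text
t 23.1 tcp [0.4838 0.2148 0.04  ] x [1.    0.015 0.01 ] y [ 0.015 -1.     0.   ] z [ 0.01  0.   -1.  ] F [ 0.17 -0.44 -1.78] Ftool [0.14 0.44 1.78] M [-0.16  0.21 -0.01] w 0.225
```

Call:
apply_moves(
  series=[
    {"x": 0,"y": 0,"z": 0.0004,"ax": 0,"ay": 0,"az": 0,"jaw": -1},
    {"x": 0,"y": 0,"z": 0.0008,"ax": 0,"ay": 0,"az": 0,"jaw": -1},
    {"x": 0,"y": 0,"z": 0.0012,"ax": 0,"ay": 0,"az": 0,"jaw": -1},
    {"x": 0,"y": 0,"z": 0.0016,"ax": 0,"ay": 0,"az": 0,"jaw": -1},
    {"x": 0,"y": 0,"z": 0.002,"ax": 0,"ay": 0,"az": 0,"jaw": -1},
    {"x": 0,"y": 0,"z": 0.0022,"ax": 0,"ay": 0,"az": 0,"jaw": -1},
    {"x": 0,"y": 0,"z": 0.0022,"ax": 0,"ay": 0,"az": 0,"jaw": -1},
    {"x": 0,"y": 0,"z": 0.0022,"ax": 0,"ay": 0,"az": 0,"jaw": -1},
    {"x": 0,"y": 0,"z": 0.0022,"ax": 0,"ay": 0,"az": 0,"jaw": -1},
    {"x": 0,"y": 0,"z": 0.0022,"ax": 0,"ay": 0,"az": 0,"jaw": -1},
  ],
)

```text
time: 23.93
eef_pos: [0.484, 0.2149, 0.0396]
ee_rot: [1.0, 0.008, 0.005, -0.0]
force: [-1.2, -0.8, 5.8]
width: 0.23
```

```bash
python3 - <<'E'
from h import *
st()
E
```

```text
t 23.9333 tcp [0.484  0.2149 0.0396] x [1.    0.015 0.011] y [ 0.015 -1.    -0.   ] z [ 0.011  0.    -1.   ] F [-1.24 -0.76  5.77] Ftool [-1.19  0.74 -5.78] M [-0.58  0.93  0.04] w 0.23
```

Touchdown at TCP z=0.0396, as predicted. Relieving the press a little and opening.

Call:
apply_moves(
  series=[
    {"x": 0,"y": 0,"z": -0.0008,"ax": 0,"ay": 0,"az": 0,"jaw": -1},
    {"x": 0,"y": 0,"z": -0.0014,"ax": 0,"ay": 0,"az": 0,"jaw": -1},
    {"x": 0,"y": 0,"z": -0.0014,"ax": 0,"ay": 0,"az": 0,"jaw": -1},
    {"x": 0,"y": 0,"z": -0.0014,"ax": 0,"ay": 0,"az": 0,"jaw": -0.5},
    {"x": 0,"y": 0,"z": -0.0014,"ax": 0,"ay": 0,"az": 0,"jaw": -0.4},
    {"x": 0,"y": 0,"z": -0.0014,"ax": 0,"ay": 0,"az": 0,"jaw": -0.3},
    {"x": 0,"y": 0,"z": -0.0014,"ax": 0,"ay": 0,"az": 0,"jaw": -0.2},
    {"x": 0,"y": 0,"z": -0.0014,"ax": 0,"ay": 0,"az": 0,"jaw": 0},
    {"x": 0,"y": 0,"z": -0.0014,"ax": 0,"ay": 0,"az": 0,"jaw": 0},
    {"x": 0,"y": 0,"z": -0.0014,"ax": 0,"ay": 0,"az": 0,"jaw": 0},
  ],
)

```text
time: 24.77
eef_pos: [0.4838, 0.2148, 0.0396]
ee_rot: [1.0, 0.008, 0.005, -0.0]
force: [0.7, 0.3, -0.5]
width: 0.488
```

```bash
python3 - <<'E'
from h import *
st()
E
```

```text
t 24.7667 tcp [0.4838 0.2148 0.0396] x [1.    0.015 0.01 ] y [ 0.015 -1.    -0.   ] z [ 0.01  0.   -1.  ] F [ 0.73  0.29 -0.5 ] Ftool [ 0.73 -0.28  0.51] M [-0.15  0.09 -0.  ] w 0.488
```

Released, force about zero. Retreating straight up.

Call:
apply_moves(
  series=[
    {"x": 0,"y": 0,"z": -0.01,"ax": 0,"ay": 0,"az": 0,"jaw": 0},
    {"x": 0,"y": 0,"z": -0.03,"ax": 0,"ay": 0,"az": 0,"jaw": 0},
    {"x": 0,"y": 0,"z": -0.07,"ax": 0,"ay": 0,"az": 0,"jaw": 0},
    {"x": 0,"y": 0,"z": -0.12,"ax": 0,"ay": 0,"az": 0,"jaw": 0},
    {"x": 0,"y": 0,"z": -0.18,"ax": 0,"ay": 0,"az": 0,"jaw": 0},
    {"x": 0,"y": 0,"z": -0.24,"ax": 0,"ay": 0,"az": 0,"jaw": 0},
    {"x": 0,"y": 0,"z": -0.3,"ax": 0,"ay": 0,"az": 0,"jaw": 0},
    {"x": 0,"y": 0,"z": -0.34,"ax": 0,"ay": 0,"az": 0,"jaw": 0},
    {"x": 0,"y": 0,"z": -0.36,"ax": 0,"ay": 0,"az": 0,"jaw": 0},
    {"x": 0,"y": 0,"z": -0.36,"ax": 0,"ay": 0,"az": 0,"jaw": 0},
  ],
)

```text
time: 25.6
eef_pos: [0.483, 0.2155, 0.223]
ee_rot: [1.0, 0.008, 0.007, -0.002]
force: [0.5, 0.7, 0.4]
width: 0.495
```

```bash
python3 - <<'E'
from h import *
st()
z,d,C=shot("wrist","w6");P=cloud("wrist",d,C)
S=P[(P[...,2]>.018)&(P[...,2]<.025)&(P[...,0]>.47)&(P[...,0]<.61)&(abs(P[...,1]-.215)<.06)]
print(len(S),S.min(0),S.max(0),cv2.minAreaRect(S[:,:2].astype(np.float32)*1000),np.linalg.lstsq(np.c_[S[:,:2]-S[:,:2].mean(0),np.ones(len(S))],S[:,2],rcond=None)[0])
S=P[(P[...,2]>.05)&(P[...,2]<.07)&(abs(P[...,0]-.485)<.03)&(abs(P[...,1]-.215)<.03)];print("thumb",S.mean(0))
p,_,_=shot("scene","f"); s,_,_=shot("side","fs")
cv2.imwrite("pics/fin.png",np.hstack([cv2.resize(p[...,::-1],(400,250)),cv2.resize(s[...,::-1],(400,250))]))
E
```

```text
t 25.6 tcp [0.483  0.2155 0.223 ] x [1.    0.015 0.014] y [ 0.016 -1.    -0.003] z [ 0.014  0.004 -1.   ] F [0.54 0.73 0.42] Ftool [ 0.55 -0.72 -0.41] M [-0.08  0.03 -0.07] w 0.495
6856 [0.47144935 0.1749916  0.01802487] [0.59340132 0.2565127  0.02461582] ((532.52587890625, 215.743408203125), (121.08201599121094, 80.36096954345703), 0.7817602157592773) [-0.00293681  0.00226039  0.02097614]
thumb [0.4842025  0.21465292 0.05884344]
```

View pics/fin.png

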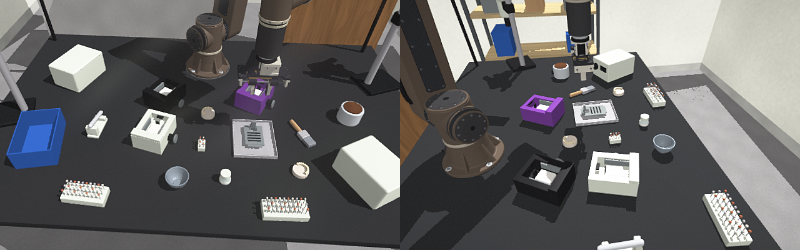

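The cover lies flat in the middle of the tray (scene view about (255,138)). The white unit is open and the other items are undisturbed.

```bash
python3 -c "
from cell import env
print(env.close_job())"
```

```text
the job is handed in; nothing more can be done
None
```

The filter cover is off the white extractor and lies flat, right side up, in the middle of the steel tray. I handed the job in at about 26 s of the 61 s allowed.

**Removal:**
- **Press:** I pinched the thumb-piece and pressed it inward in small steps. It came up against the stop at about 14 mm of travel, where the force rose to 7.8 N and the tool stopped advancing.
- **Lift:** I then pushed in slightly further and lifted that end by 0.22 rad about the tongue, with the tab held pressed. I felt no catch during the lift.
- **Draw out:** I drew the tongue out from under the bar. By the end of the draw I felt only the cover's weight, and no reading had gone over about 9 N.

**Set-down:** Touchdown was gentle, peaking at about 6 N in the readings, and I eased off before opening the fingers.

**Last checks:**
- **Position:** The cover's origin is at about (0.533, 0.216), against a tray centre of (0.534, 0.216).
- **Flatness:** The top of the plate is at 21 mm, as expected, with a slope under 0.3%.
- **Gripper and surroundings:** The gripper is clear at 0.22 m with near-zero force. In the pictures, nothing else on the bench looks moved.

No final check failed. Before that, the first move call was refused because its rows lacked some keys; nothing moved. I viewed 10 pictures.

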